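# Label the cheese board and turn the counter camera

### The job

First turn the counter camera away: tilt the remote's stick all the way directly away from the antenna end, hold it there for three seconds and let it spring back. Then take steel card holders out of the pocket tray and stand one in front of every cheese on the serving board, on the bare customers' side, centred on its cheese with about 25 mm between them and lengthwise along the board; spare holders stay in the tray and the cheeses and the salami stay where they are. Last, tilt the stick all the way towards the antenna, hold it for three seconds and let it spring back, so that the camera looks at the finished board.

Things in the scene. Friction and masses are not known exactly. Their poses are not given: they have to be found in the camera images.
- board: Beech serving board (fixed), 180 x 340 mm, 18 mm thick, with a short hand-hold tab (70 mm wide, 45 mm long) at its +y end. Origin: centre of the underside of the main slab; x (across the board, 180 mm) points away from the robot to the customers' side, y along the 340 mm, z up. The cheeses stand along the robot's half of its top; the customers' half is bare.
- tray: Dark wooden pocket tray (fixed), 150 (x) x 112 (y) x 12 mm high; origin: centre of the underside. Six pockets 23 x 41 mm, 5 mm deep (pocket floor 7 mm above the table) in 3 columns and 2 rows, centred at x = -46, 0, +46 and y = -26, +26 mm. Five hold a card holder at the start, lengthwise along y; the sixth is empty. Tray and remote swap sides from start to start.
- remote: Black camera remote (fixed box), 140 (x) x 84 (y) x 45 mm high, turned up to 80 degrees either way; origin: centre of the underside. A pencil-thick grey antenna stub (10 mm diameter, 35 mm long, 30 mm above the table) sticks out of the middle of its +x end face; two flat grey buttons on top near the -x end. The stick stands at the centre of its top.
- antenna_tip (a point): Free end of the remote's antenna stub, at x = 105 mm, z = 30 mm of the remote.
- stick_tip (a point): Middle of the stick's black rubber knob (upright cylinder 22 mm diameter, 26 mm high, on a 10 mm steel stem). The stick pivots 50 mm above the table at the remote's centre; this point is 55 mm from the pivot, so 105 mm above the table with the stick centred.
- stick_long (a joint): Tilt of the stick along the remote's length, rad: 0 centred, positive = knob towards the antenna (remote's +x), negative = away from it; stops at +-0.42. A spring centres it: 0.4 N m/rad, about 3 N at the knob at the stop.
- stick_cross (a joint): Tilt of the stick sideways, rad: 0 centred, positive = knob towards the remote's -y; same stops and spring.
- cheese0: Small cheese standing loose on the board, 0.1 to 0.15 kg: round wheel, 66 mm diameter, 36 mm high, orange top disc. Origin: centre of the underside; axes as the board's. Three or four of the four cheeses are present.
- cheese0_front (a point): Where the middle of this cheese's card holder belongs: on the board's top, 68 mm from the cheese's centre straight towards the customers' side (board's +x), which leaves 26 mm between cheese and holder.
- cheese1: Small cheese standing loose on the board, 0.1 to 0.15 kg: round wheel, 66 mm diameter, 30 mm high, orange top disc. Origin: centre of the underside; axes as the board's. Three or four of the four cheeses are present.
- cheese1_front (a point): Where the middle of this cheese's card holder belongs: on the board's top, 68 mm from the cheese's centre straight towards the customers' side (board's +x), which leaves 26 mm between cheese and holder.
- cheese2: Small cheese standing loose on the board, 0.1 to 0.15 kg: square block 66 x 66 x 34 mm with a paper on top. Origin: centre of the underside; axes as the board's. Three or four of the four cheeses are present.
- cheese2_front (a point): Where the middle of this cheese's card holder belongs: on the board's top, 68 mm from the cheese's centre straight towards the customers' side (board's +x), which leaves 26 mm between cheese and holder.
- cheese3: Small cheese standing loose on the board, 0.1 to 0.15 kg: grey truncated cone, 66 mm diameter at the foot, 46 mm at the top, 40 mm high. Origin: centre of the underside; axes as the board's. Three or four of the four cheeses are present.
- cheese3_front (a point): Where the middle of this cheese's card holder belongs: on the board's top, 68 mm from the cheese's centre straight towards the customers' side (board's +x), which leaves 26 mm between cheese and holder.
- holder0: Steel card holder, a small bar 18 (x) x 36 (y) x 16 mm high with a dark slot line lengthwise (y) along its top, 40 to 85 g. Origin: centre of the underside. All five are alike, all present.
- holder1: Steel card holder, a small bar 18 (x) x 36 (y) x 16 mm high with a dark slot line lengthwise (y) along its top, 40 to 85 g. Origin: centre of the underside. All five are alike, all present.
- holder2: Steel card holder, a small bar 18 (x) x 36 (y) x 16 mm high with a dark slot line lengthwise (y) along its top, 40 to 85 g. Origin: centre of the underside. All five are alike, all present.
- holder3: Steel card holder, a small bar 18 (x) x 36 (y) x 16 mm high with a dark slot line lengthwise (y) along its top, 40 to 85 g. Origin: centre of the underside. All five are alike, all present.
- holder4: Steel card holder, a small bar 18 (x) x 36 (y) x 16 mm high with a dark slot line lengthwise (y) along its top, 40 to 85 g. Origin: centre of the underside. All five are alike, all present.
- salami0: Salami, 144 mm long, 44 mm thick, lying between tray and remote: a bystander, leave alone.
Mind the look-alikes: they are no part of the job. Leave any pink or purple look-alike of the holder0 alone.

How it is judged:
By the outcome, as a careful person would: the job done as asked, in the order asked, and still so for the second after the job is handed in, with the robot touching nothing.
Of cheese0, cheese1, cheese2, cheese3 only 3 to 4 are there at a start; the rules pass over those that are not, and their reading is None.
At some moment in a run one of holder0, holder1, holder2, holder3, holder4 may be knocked a few centimetres aside while the robot is not near it.
It also fails if it takes over 210 s, if anything falls off the work surface, if the arm or the gripper's body presses on something with over 40 N, if the wrist force passes 120 N, or if a joint passes its speed limit or range.

### The arm

A 7-joint arm with a two-finger parallel gripper is mounted at the origin on the work surface. World frame = base frame: x ahead of the robot, y to its left, z up, the work surface at z = 0. Lengths are in m, angles in rad, forces in N, time in s.
With the tool pointing down it reaches from about 0.425 to 0.875 m from the base axis. Payload 4.7 kg.
Tool frame: the origin (TCP) lies on the centre line of the jaws, within the pads' length; the fingertips stand 11 mm ahead of it and the grasp point (between the pads) lies 8 mm behind it; z points along the fingers, x is the direction in which the jaws open and shut, and the axes are right-handed (so a half turn about z gives the same grasp; the last joint's range is limited). The gripper opens to 87 mm and grips with 3 to 60 N. Pads are 19 mm wide; open, the fingers measure 117 mm over their backs; the gripper's body (75 mm by 190 mm) begins 51 mm behind the grasp point.
Start: joints at [-1.161, 0.321, -0.07, 1.45, 0.023, 1.371, -0.057], TCP at [0.251, 0.6, 0.234] pointing down, gripper open.
Joint ranges: [-2.86, 2.86], [-0.3, 2.09], [-1.38, 1.24], [0.06, 2.45], [-1.56, 4.7], [0.09, 2.05], [-2.69, 2.69]. Speed limits (rad/s): [2.57, 2.57, 3.14, 3.14, 3.14, 3.14, 3.14].

### API

Orientations are given as a 3x3 rotation matrix whose columns are the frame's x, y, z axes.
In Python, from bench import bot gives the robot as it stands.
- The arm moves only by the tool send_rows, never from a script. Its argument "targets" is a list of rows, each a list of 7 numbers: the turn, a rotation vector about the world's x, y, z in rad, then the shift along the world's x, y, z in mm, then the closure in counts, from 0 (fully open) to 255 (shut). In form: [[wx, wy, wz, x, y, z, grip], ...]. A call has 1 to 5 rows; each row shifts and turns the commanded pose from where the row before left it; what a row does not reach is not made up. A row lasts 1/8 s, in which the tool goes at most 62.5 mm and 10.7 degrees, less where a joint would pass 70% of its speed; a pose out of reach is approached as far as the arm can. A call is refused whole if a number of a shift passes 62.5 or a number of a turn 0.188, either way. A call with a gripper value outside its range is refused whole. The fingers move at their own pace and stop on an object; "squeeze" is the grip in N (left out, the last holds). Time passes only in rows, so rows that do not move let the fingers close. It gives the time, the measured TCP pose, the force and the opening at its end, in the units of the state.
- bot.get_state(): the state, without advancing time (a new reading comes with each control period).
- bot.snapshot(name): name is "scene" or "top" or "wrist"; returns a dict with "image" (400x640x3 uint8, red, green, blue), "fx", "fy", "cx", "cy" (pixels), "rvec" (rotation vector, rad) and "tvec" (3), from world to camera coordinates, as OpenCV has them; the wrist camera has in their place "tool_from_camera" (4x4, takes a point from camera to tool coordinates, whose origin is the TCP and whose axes are the tool frame's). Camera axes: x right, y down, z forward; pixel columns grow to the right and rows downward; lengths in m; the calibration is good to about 2 mm. The wrist camera is an equidistant fisheye: a pixel r from the principal point sees the ray r / f radians off the axis. A picture is of the moment at which its call begins: read the wrist's pose just before it. There is no depth.
- bot.job_done(): hands the job in, once; it reports no verdict.
The state is a dict: "time_s": time; "joint_positions": joint angles; "qvel": joint speeds; "joint_torque": joint torques, N m; "tool_pos": TCP position; "tcp_rot": TCP orientation; "force": force on the tool from outside, world axes, zero at the start; "torque": the same for the moment, N m; "grip_width": finger opening in m.
Only numpy, scipy, OpenCV 4.12 (cv2) and the standard library are available. Lean on these libraries where they do the work, as an engineer would, in place of code of your own. Each camera call takes 0.05 s, during which the arm holds its last target. There are 200 camera calls.

## Working session

There is one attempt and no reset: what is moved stays moved. The work goes in short steps, Python scripts to look and compute and a tool call to move; the robot and the scene stay as the last step left them, time stands still between calls to the robot, and variables do not carry over. Pictures are saved under pics/ and viewed, about 12 in all and at most 16, crops included, and the job is handed in when it is done.

Besides the shell and the picture viewer there is one more tool, called after "Emit:" by a JSON object that holds its "api" and its "payload". send_rows: Moves the arm, as the interface text tells. Its arguments: {"type":"object","properties":{"targets":{"type":"array","items":{"type":"array","items":{"type":"number"}}},"squeeze":{"type":"number"}},"required":["targets"]}

```bash
mkdir -p pics; ls; cat > h.py <<'E'
import numpy as np, cv2
from bench import bot
def snap(n,f):
    s=bot.snapshot(n); cv2.imwrite(f'pics/{f}.png',cv2.cvtColor(s['image'],cv2.COLOR_RGB2BGR)); np.save(f'pics/{f}.npy',{k:v for k,v in s.items()},allow_pickle=True); return s
def ray(f,uv,z):
    s=np.load(f'pics/{f}.npy',allow_pickle=True).item()
    R=cv2.Rodrigues(np.array(s['rvec'],float))[0]; t=np.array(s['tvec'],float).ravel()
    c=-R.T@t; d=R.T@np.array([(uv[0]-s['cx'])/s['fx'],(uv[1]-s['cy'])/s['fy'],1])
    return c+d*(z-c[2])/d[2]
def proj(f,p):
    s=np.load(f'pics/{f}.npy',allow_pickle=True).item()
    R=cv2.Rodrigues(np.array(s['rvec'],float))[0]; q=R@np.array(p)+np.array(s['tvec']).ravel()
    return np.array([s['fx']*q[0]/q[2]+s['cx'],s['fy']*q[1]/q[2]+s['cy']])
E
python3 - <<'E'
from h import *
st=bot.get_state(); print({k:np.round(v,3).tolist() for k,v in st.items()})
for n in('top','scene'):
    s=snap(n,n+'0'); print(s['fx'],s['cx'],s['cy'],s['rvec'],s['tvec'])
print(bot.snapshot('wrist')['tool_from_camera'])
E
```

```text
pics
{'time_s': 0.0, 'joint_positions': [-1.161, 0.322, -0.07, 1.452, 0.023, 1.371, -0.057], 'qvel': [0.001, 0.001, 0.0, -0.001, 0.001, -0.002, -0.001], 'joint_torque': [-0.0, -49.13, -0.404, -31.251, -0.064, 0.044, 0.0], 'tool_pos': [0.25, 0.599, 0.232], 'tcp_rot': [[0.386, 0.923, -0.001], [0.923, -0.386, -0.002], [-0.002, 0.0, -1.0]], 'force': [-0.434, 0.188, -0.509], 'torque': [0.047, 0.026, 0.043], 'grip_width': 0.087}
397.21282421971335 324.2064032222722 192.8508794204118 [ 2.11621708 -2.17627675  0.14598632] [-0.02102208  0.56308756  1.06442231]
375.660173022707 326.7347245527408 194.90484535537652 [ 2.06429371  0.5983938  -0.35165399] [-0.45067801 -0.09444555  1.14927099]
[[ 9.99998178e-01  3.29614777e-04 -1.88024684e-03  5.00468209e-05]
 [ 2.62468063e-04  9.51883176e-01  3.06461010e-01 -8.40553767e-02]
 [ 1.89078941e-03 -3.06460945e-01  9.51881355e-01 -1.51106374e-01]
 [ 0.00000000e+00  0.00000000e+00  0.00000000e+00  1.00000000e+00]]
```

View pics/top0.png

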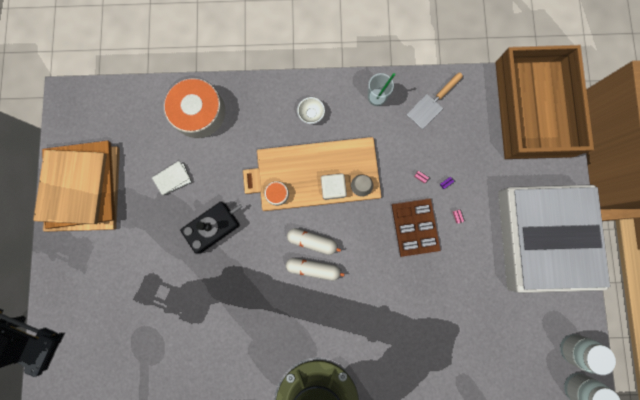

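View pics/scene0.png

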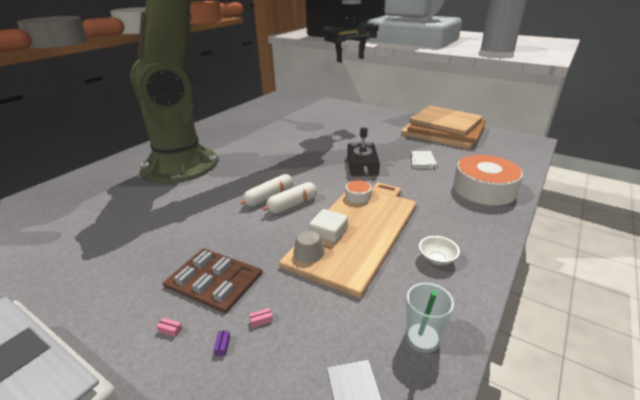

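Top view: left is +y, up is +x. Three cheeses (wheel at 276,193; block at 333,186; cone at 361,184), the remote at (209,227) with its antenna to the upper right, and the tray at (416,227) with the empty pocket at top left. I'll enlarge it.

```bash
python3 - <<'E'
import cv2
im=cv2.imread('pics/top0.png')
a=cv2.resize(im[165:265,170:270],None,fx=4,fy=4,interpolation=cv2.INTER_CUBIC)
b=cv2.resize(im[165:265,370:470],None,fx=4,fy=4,interpolation=cv2.INTER_CUBIC)
cv2.imwrite('pics/c1.png',cv2.hconcat([a,b]))
cv2.imwrite('pics/c2.png',cv2.resize(im[130:220,235:395],None,fx=5,fy=5,interpolation=cv2.INTER_CUBIC))
E
```

```text
(no output)
```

View pics/c1.png

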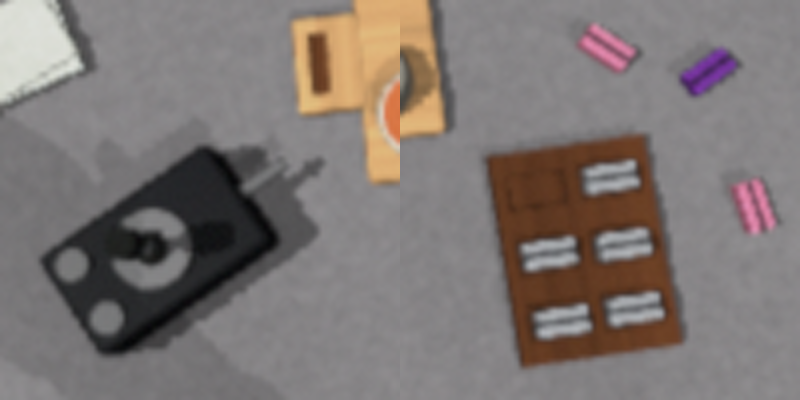

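View pics/c2.png

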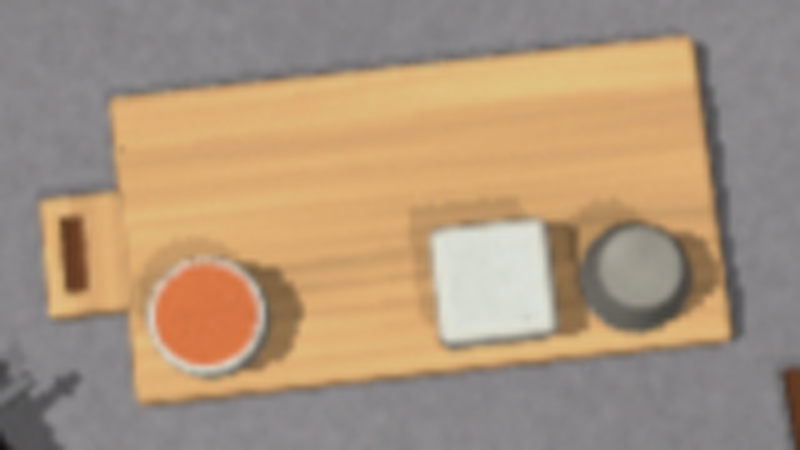

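```bash
cat > m.py <<'E'
from h import *
def P(c,s,o,z): return ray('top0',(np.array(c)+.5)/s-.5+np.array(o),z)
def Q(l,s,o,z): return np.array([P(c,s,o,z) for c in l])
E
python3 - <<'E'
from m import *
np.set_printoptions(precision=4,suppress=True)
def rep(n,q):
    print(n,q[:,:2].tolist() and q[:,:2].mean(0),'sides',np.linalg.norm(q-np.roll(q,-1,0),axis=1),'ang',[round(float(np.degrees(np.arctan2(*(b-a)[[1,0]]))),1) for a,b in zip(q,np.roll(q,-1,0))])
rep('remote',Q([(208,148),(277,242),(108,353),(42,259)],4,(170,165),.045))
rep('tray',Q([(88,155),(248,135),(284,342),(122,366)],4,(370,165),.012))
rep('board',Q([(110,98),(690,38),(733,340),(140,403)],5,(235,130),.018))
o=(235,130)
print('wheel',P((208,316),5,o,.048),P((208,316),5,o,.054))
rep('block',Q([(430,230),(545,220),(555,330),(440,343)],5,o,.052))
print('cone',P((641,265),5,o,.058), P((635,277),5,o,.018))
print('knob',P((124,243),4,(170,165),.118))
rep('holders',Q([(212,177),(150,253),(224,244),(164,320),(236,309)],4,(370,165),.023))
s=bot.get_state();print(s['time_s'])
E
```

```text
remote [0.4757 0.28  ] sides [0.0816 0.1353 0.0797 0.1347] ang [-144.1, 122.2, 35.5, -57.0]
tray [ 0.4626 -0.2919] sides [0.1146 0.1467 0.1144 0.1491] ang [-84.5, -173.9, 96.7, 6.2]
board [ 0.6224 -0.0214] sides [0.3365 0.1772 0.3367 0.1777] ang [-85.6, -174.7, 94.5, 5.3]
wheel [0.565  0.0956 0.048 ] [0.5641 0.0949 0.054 ]
block [ 0.5797 -0.0618] sides [0.0638 0.0616 0.0635 0.0632] ang [-86.6, -176.9, 94.9, 3.5]
cone [ 0.585  -0.1433  0.058 ] [ 0.5848 -0.1435  0.018 ]
knob [0.4763 0.281  0.118 ]
holders [ 0.4536 -0.2971] sides [0.0695 0.052  0.068  0.0506 0.0927] ang [138.2, -84.7, 138.9, -83.0, 6.7]
0.15
```

Remote centre is about (0.476, 0.280), antenna direction −57°; sizes agree with the given ones. I'll go above the stick with the jaws along the remote's length.

Emit:
{"api": "send_rows", "payload": {"targets": [[0, 0, 0.16, 34, -48, -5, 100], [0, 0, 0.16, 34, -48, -5, 100], [0, 0, 0.16, 34, -48, -5, 100], [0, 0, 0.16, 34, -48, -5, 100], [0, 0, 0.16, 34, -48, -5, 100]], "squeeze": 15}}

```text
time_s: 0.78
tool_pos: [0.4215, 0.358, 0.2083]
tcp_rot: [[-0.398, 0.917, 0.0], [0.917, 0.398, 0.0], [0.0, 0.0, -1.0]]
force: [-0.1, 0.6, 0.4]
grip_width: 0.0538
```

Emit:
{"api": "send_rows", "payload": {"targets": [[0, 0, 0.09, 28, -40, -4, 100], [0, 0, 0.082, 28, -39, -3, 100], [0, 0, 0, 0, 0, 0, 100], [0, 0, 0, 0, 0, 0, 100]]}}

```text
time_s: 1.27
tool_pos: [0.4761, 0.2813, 0.2014]
tcp_rot: [[-0.545, 0.839, -0.001], [0.839, 0.545, 0.001], [0.001, -0.0, -1.0]]
force: [0.1, 0.4, -0.3]
grip_width: 0.0533
```

```bash
cat >> h.py <<'E'
TC=None
def wproj(f,p,pos,R):
    s=np.load(f'pics/{f}.npy',allow_pickle=True).item(); T=np.array(s['tool_from_camera'])
    q=T[:3,:3].T@(R.T@(np.array(p)-pos)-T[:3,3]); th=np.arctan2(np.hypot(q[0],q[1]),q[2]); ph=np.arctan2(q[1],q[0])
    return np.array([s['fx']*th*np.cos(ph)+s['cx'],s['fy']*th*np.sin(ph)+s['cy']])
def wsnap(f):
    st=bot.get_state(); s=snap('wrist',f); s.update(pos=st['tool_pos'],rot=st['tcp_rot']); np.save(f'pics/{f}.npy',s,allow_pickle=True); return st
def wray(f,uv,z):
    s=np.load(f'pics/{f}.npy',allow_pickle=True).item(); T=np.array(s['tool_from_camera']);R=np.array(s['rot']);pos=np.array(s['pos'])
    a=np.array([(uv[0]-s['cx'])/s['fx'],(uv[1]-s['cy'])/s['fy']]); th=np.linalg.norm(a)
    d=np.r_[a/max(th,1e-9)*np.sin(th),np.cos(th)]; d=R@T[:3,:3]@d; c=R@T[:3,3]+pos
    return c+d*(z-c[2])/d[2]
def pst():
    st=bot.get_state(); R=np.array(st['tcp_rot']); print('t',round(st['time_s'],2),'pos',np.round(np.array(st['tool_pos'])*1000,1),'ang',round(float(np.degrees(np.arctan2(R[1,0],R[0,0]))),1),'z',np.round(R[:,2],3),'F',np.round(st['force'],1),'w',round(st['grip_width']*1000,1),'q7',round(st['joint_positions'][6],2))
E
python3 -c "
from h import *
pst();wsnap('w1')"
```

```text
t 1.27 pos [476.1 281.3 201.4] ang 123.0 z [-0.001  0.001 -1.   ] F [ 0.1  0.4 -0.3] w 53.3 q7 1.58
```

View pics/w1.png

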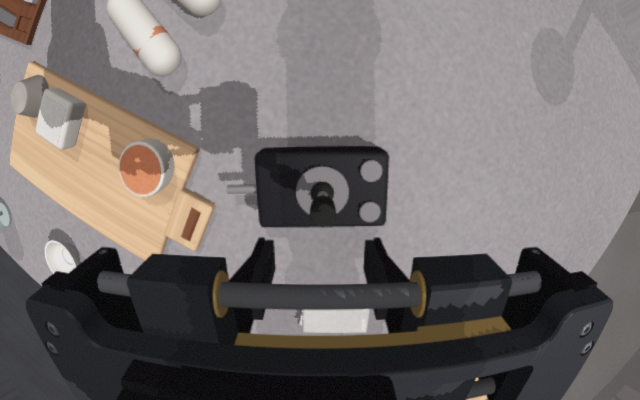

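Emit:
{"api": "send_rows", "payload": {"targets": [[0, 0, 0, 0, -1, -53, 100], [0, 0, 0, 0, 0, -53, 100], [0, 0, 0, 0, 0, 0, 100], [0, 0, 0, -8, 13, 0, 100], [0, 0, 0, -5, 8, 0, 100]]}}

```text
time_s: 1.95
tool_pos: [0.4644, 0.3035, 0.0985]
tcp_rot: [[-0.547, 0.837, 0.004], [0.837, 0.547, 0.003], [0.0, 0.005, -1.0]]
force: [1.3, -1.8, 1.8]
grip_width: 0.053
```

Emit:
{"api": "send_rows", "payload": {"targets": [[0, 0, 0, -2, 3, 0, 100], [0, 0, 0, -2, 3, 0, 100], [0, 0, 0, -1, 2, 0, 100], [0, 0, 0, 0, 0, 0, 100]]}}

```text
time_s: 2.45
tool_pos: [0.4589, 0.3085, 0.0957]
tcp_rot: [[-0.545, 0.839, 0.0], [0.839, 0.545, -0.0], [-0.0, 0.0, -1.0]]
force: [1.6, -1.0, 1.5]
grip_width: 0.053
```

```bash
python3 -c "
from h import *
pst();wsnap('w2');s=snap('scene','s2')
a=cv2.imread('pics/w2.png')[120:320,180:460]; b=cv2.imread('pics/s2.png')[90:190,310:430]
cv2.imwrite('pics/c3.png',cv2.hconcat([cv2.resize(a,(420,300)),cv2.resize(b,(360,300))]))"
```

```text
t 2.45 pos [458.9 308.5  95.7] ang 123.0 z [ 0. -0. -1.] F [ 1.6 -1.   1.5] w 53.0 q7 1.52
```

View pics/c3.png

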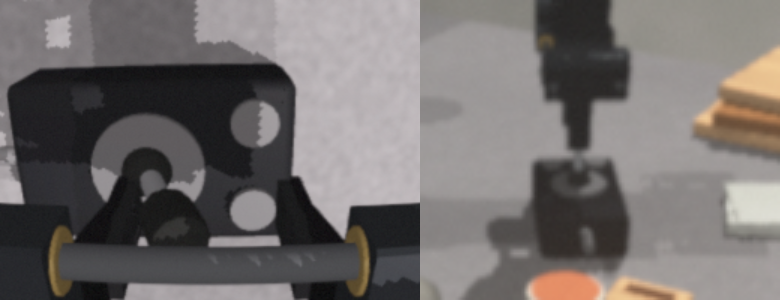

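The knob leans right, away from the antenna, with about 2 N on it. I'll push on until the stop shows in the force.

Emit:
{"api": "send_rows", "payload": {"targets": [[0, 0, 0, -1, 2, 0, 100], [0, 0, 0, -1, 1, 0, 100], [0, 0, 0, -1, 1, 0, 100], [0, 0, 0, 0, 0, 0, 100]]}}

```text
time_s: 3.05
tool_pos: [0.4555, 0.3125, 0.0953]
tcp_rot: [[-0.545, 0.839, -0.0], [0.839, 0.545, -0.0], [-0.0, -0.001, -1.0]]
force: [1.6, -3.3, -0.3]
grip_width: 0.053
```

Emit:
{"api": "send_rows", "payload": {"targets": [[0, 0, 0, -1, 2, 0, 100], [0, 0, 0, -1, 1, 0, 100], [0, 0, 0, 0, 0, 0, 100]]}}

```text
time_s: 3.42
tool_pos: [0.4548, 0.3134, 0.0951]
tcp_rot: [[-0.544, 0.839, 0.001], [0.839, 0.544, -0.003], [-0.003, -0.001, -1.0]]
force: [4.9, -6.3, -1.9]
grip_width: 0.0528
```

Emit:
{"api": "send_rows", "payload": {"targets": [[0, 0, 0, -1, 1, 0, 100], [0, 0, 0, 0, 0, 0, 100], [0, 0, 0, 0, 0, 0, 100]]}}

```text
time_s: 3.8
tool_pos: [0.4544, 0.3135, 0.0951]
tcp_rot: [[-0.543, 0.84, 0.002], [0.84, 0.543, -0.004], [-0.004, -0.001, -1.0]]
force: [5.5, -7.6, -1.4]
grip_width: 0.053
```

At the stop: 9 N along the stick's axis and no further motion. Holding.

Emit:
{"api": "send_rows", "payload": {"targets": [[0, 0, 0, 0, 0, 0, 100], [0, 0, 0, 0, 0, 0, 100], [0, 0, 0, 0, 0, 0, 100], [0, 0, 0, 0, 0, 0, 100], [0, 0, 0, 0, 0, 0, 100]]}}

```text
time_s: 4.42
tool_pos: [0.4545, 0.3135, 0.0951]
tcp_rot: [[-0.543, 0.84, 0.002], [0.84, 0.543, -0.004], [-0.004, -0.001, -1.0]]
force: [5.7, -7.9, -1.3]
grip_width: 0.0532
```

Emit:
{"api": "send_rows", "payload": {"targets": [[0, 0, 0, 0, 0, 0, 100], [0, 0, 0, 0, 0, 0, 100], [0, 0, 0, 0, 0, 0, 100], [0, 0, 0, 0, 0, 0, 100], [0, 0, 0, 0, 0, 0, 100]]}}

```text
time_s: 5.05
tool_pos: [0.4544, 0.3135, 0.0951]
tcp_rot: [[-0.543, 0.84, 0.002], [0.84, 0.543, -0.004], [-0.004, -0.001, -1.0]]
force: [5.7, -7.6, -2.1]
grip_width: 0.0529
```

Emit:
{"api": "send_rows", "payload": {"targets": [[0, 0, 0, 0, 0, 0, 100], [0, 0, 0, 0, 0, 0, 100], [0, 0, 0, 0, 0, 0, 100], [0, 0, 0, 0, 0, 0, 100], [0, 0, 0, 0, 0, 0, 100]]}}

```text
time_s: 5.68
tool_pos: [0.4544, 0.3134, 0.0951]
tcp_rot: [[-0.543, 0.84, 0.002], [0.84, 0.543, -0.004], [-0.004, -0.001, -1.0]]
force: [5.9, -7.7, -1.3]
grip_width: 0.0528
```

Emit:
{"api": "send_rows", "payload": {"targets": [[0, 0, 0, 0, 0, 0, 100], [0, 0, 0, 0, 0, 0, 100], [0, 0, 0, 0, 0, 0, 100], [0, 0, 0, 0, 0, 0, 100], [0, 0, 0, 0, 0, 0, 100]]}}

```text
time_s: 6.3
tool_pos: [0.4544, 0.3135, 0.0951]
tcp_rot: [[-0.543, 0.84, 0.002], [0.84, 0.543, -0.004], [-0.004, -0.001, -1.0]]
force: [6.2, -7.7, -1.1]
grip_width: 0.0533
```

Emit:
{"api": "send_rows", "payload": {"targets": [[0, 0, 0, 0, 0, 0, 100], [0, 0, 0, 0, 0, 0, 100], [0, 0, 0, 0, 0, 0, 100], [0, 0, 0, 0, 0, 0, 100], [0, 0, 0, 0, 0, 0, 100]]}}

```text
time_s: 6.92
tool_pos: [0.4544, 0.3135, 0.0951]
tcp_rot: [[-0.543, 0.84, 0.002], [0.84, 0.543, -0.004], [-0.004, -0.001, -1.0]]
force: [6.0, -6.9, -1.0]
grip_width: 0.0534
```

Emit:
{"api": "send_rows", "payload": {"targets": [[0, 0, 0, 0, 0, 0, 100], [0, 0, 0, 0, 0, 0, 100], [0, 0, 0, 0, 0, 0, 100]]}}

```text
time_s: 7.3
tool_pos: [0.4544, 0.3135, 0.0951]
tcp_rot: [[-0.543, 0.84, 0.002], [0.84, 0.543, -0.004], [-0.004, -0.001, -1.0]]
force: [5.5, -8.9, -1.7]
grip_width: 0.053
```

Emit:
{"api": "send_rows", "payload": {"targets": [[0, 0, 0, 7, -10, 0, 100], [0, 0, 0, 8, -13, 0, 100], [0, 0, 0, 9, -14, 0, 100], [0, 0, 0, 0, 0, 0, 100], [0, 0, 0, 0, 0, 0, 100]]}}

```text
time_s: 7.92
tool_pos: [0.4762, 0.2803, 0.0955]
tcp_rot: [[-0.545, 0.838, -0.001], [0.838, 0.545, 0.001], [0.001, -0.0, -1.0]]
force: [0.4, 0.6, 0.5]
grip_width: 0.0527
```

```bash
python3 -c "
from h import *
pst()"
```

```text
t 7.92 pos [476.2 280.3  95.5] ang 123.0 z [-0.001  0.001 -1.   ] F [0.4 0.6 0.5] w 52.7 q7 1.59
```

Held about 4 s at the stop and released. Now lift and go over the tray with the jaws across the holders.

Emit:
{"api": "send_rows", "payload": {"targets": [[0, 0, 0, 0, 0, 55, 100], [0, 0, 0, 0, 0, 50, 120], [0, 0, -0.185, 0, -52, 0, 164], [0, 0, -0.185, 0, -52, 0, 164], [0, 0, -0.185, 0, -52, 0, 164]]}}

```text
time_s: 8.55
tool_pos: [0.4763, 0.1233, 0.2008]
tcp_rot: [[-0.017, 1.0, 0.001], [1.0, 0.017, 0.001], [0.001, 0.001, -1.0]]
force: [0.6, -1.6, 0.6]
grip_width: 0.0322
```

Emit:
{"api": "send_rows", "payload": {"targets": [[0, 0, -0.185, 0, -52, 0, 164], [0, 0, -0.185, 0, -52, 0, 164], [0, 0, -0.185, 0, -52, 0, 164], [0, 0, -0.185, 0, -52, 0, 164], [0, 0, -0.185, 0, -52, 0, 164]]}}

```text
time_s: 9.18
tool_pos: [0.4768, -0.1368, 0.2008]
tcp_rot: [[0.788, 0.615, 0.001], [0.615, -0.788, 0.001], [0.001, 0.0, -1.0]]
force: [1.7, -0.5, 0.1]
grip_width: 0.0307
```

Emit:
{"api": "send_rows", "payload": {"targets": [[0, 0, -0.185, 0, -52, 0, 164], [0, 0, -0.185, -6, -52, 0, 164], [0, 0, -0.185, -7, -40, 0, 164], [0, 0, 0, 0, 0, 0, 164], [0, 0, 0, 0, 0, 0, 164]]}}

```text
time_s: 9.8
tool_pos: [0.4642, -0.2788, 0.2004]
tcp_rot: [[0.993, 0.114, 0.0], [0.114, -0.993, 0.001], [0.0, -0.001, -1.0]]
force: [-0.2, -0.2, -1.1]
grip_width: 0.0314
```

```bash
python3 -c "
from h import *
pst();wsnap('w3')
a=cv2.imread('pics/w3.png')[100:300,200:460]; cv2.imwrite('pics/c4.png',cv2.resize(a,None,fx=3,fy=3,interpolation=cv2.INTER_CUBIC))"
```

```text
t 9.8 pos [ 464.2 -278.8  200.4] ang 6.6 z [ 0.     0.001 -1.   ] F [-0.2 -0.2 -1.1] w 31.4 q7 0.68
```

View pics/c4.png

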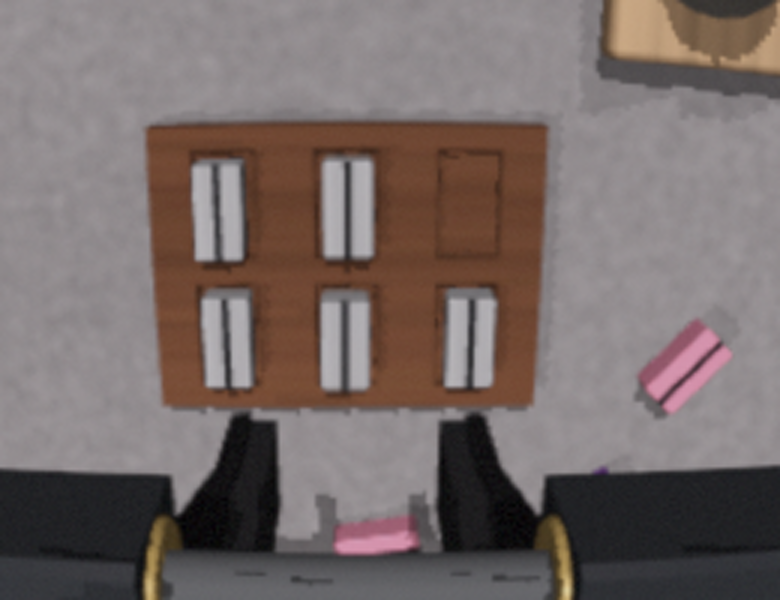

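```bash
cat >> h.py <<'E'
def WP(f,c,s,o,z): return wray(f,(np.array(c)+.5)/s-.5+np.array(o),z)
E
python3 - <<'E'
from h import *
np.set_printoptions(precision=4,suppress=True)
f=lambda c,z:WP('w3',c,3,(200,100),z)
q=np.array([f(c,.012) for c in [(147,126),(547,125),(533,406),(163,408)]]);print(q[:,:2].mean(0));e=np.roll(q,-1,0)-q;print(np.linalg.norm(e,axis=1),np.degrees(np.arctan2(e[:,1],e[:,0])))
for c in [(219,212),(348,212),(228,341),(345,342),(470,341)]: print(c,f(c,.023)[:2])
E
```

```text
[ 0.4618 -0.2905]
[0.1485 0.1129 0.1499 0.1139] [   6.6136  -83.0739 -173.0416   96.2048]
(219, 212) [ 0.4128 -0.2702]
(348, 212) [ 0.4595 -0.2651]
(228, 341) [ 0.4198 -0.3196]
(345, 342) [ 0.4639 -0.3148]
(470, 341) [ 0.5108 -0.3091]
```

Emit:
{"api": "send_rows", "payload": {"targets": [[0, 0, 0, 47, -30, -20, 164], [0, 0, 0, 0, 0, -50, 164], [0, 0, 0, 0, 0, -50, 164], [0, 0, 0, 0, 0, -40, 164], [0, 0, 0, 0, 0, -10, 164]], "squeeze": 25}}

```text
time_s: 10.48
tool_pos: [0.5096, -0.3071, 0.0277]
tcp_rot: [[0.993, 0.115, -0.005], [0.115, -0.993, 0.003], [-0.004, -0.004, -1.0]]
force: [-0.7, -0.0, -0.3]
grip_width: 0.0312
```

Emit:
{"api": "send_rows", "payload": {"targets": [[0, 0, 0, 0, 0, -5, 164], [0, 0, 0, 0, 0, 0, 220], [0, 0, 0, 0, 0, 0, 255], [0, 0, 0, 0, 0, 0, 255], [0, 0, 0, 0, 0, 0, 255]]}}

```text
time_s: 11.1
tool_pos: [0.5117, -0.3107, 0.0271]
tcp_rot: [[0.994, 0.112, 0.003], [0.112, -0.994, -0.001], [0.002, 0.001, -1.0]]
force: [-0.9, 0.5, 6.2]
grip_width: 0.0175
```

Emit:
{"api": "send_rows", "payload": {"targets": [[0, 0, 0, 0, 0, 30, 255], [0, 0, 0, 0, 0, 60, 255], [0, 0, -0.015, 15, 30, 50, 255], [0, 0, -0.015, 25, 45, 30, 255], [0, 0, 0, 25, 45, 0, 255]]}}

```text
time_s: 11.72
tool_pos: [0.5778, -0.19, 0.1993]
tcp_rot: [[0.997, 0.081, 0.007], [0.081, -0.997, -0.001], [0.007, 0.001, -1.0]]
force: [0.4, -0.1, -0.8]
grip_width: 0.0172
```

Emit:
{"api": "send_rows", "payload": {"targets": [[0, 0, 0, 25, 50, 0, 255], [0, 0, 0, 10, 40, 0, 255], [0, 0, 0, 0, 0, 0, 255], [0, 0, 0, 0, 0, 0, 255]]}}

```text
time_s: 12.22
tool_pos: [0.6102, -0.1012, 0.1956]
tcp_rot: [[0.997, 0.081, -0.0], [0.081, -0.997, -0.001], [-0.0, 0.001, -1.0]]
force: [-0.3, -0.7, -0.3]
grip_width: 0.0176
```

```bash
python3 -c "
from h import *
pst();wsnap('w4')
a=cv2.imread('pics/w4.png')[60:310,130:510]; cv2.imwrite('pics/c5.png',cv2.resize(a,None,fx=2,fy=2,interpolation=cv2.INTER_CUBIC))"
```

```text
t 12.22 pos [ 610.2 -101.2  195.6] ang 4.7 z [-0.    -0.001 -1.   ] F [-0.3 -0.7 -0.3] w 17.6 q7 0.33
```

View pics/c5.png

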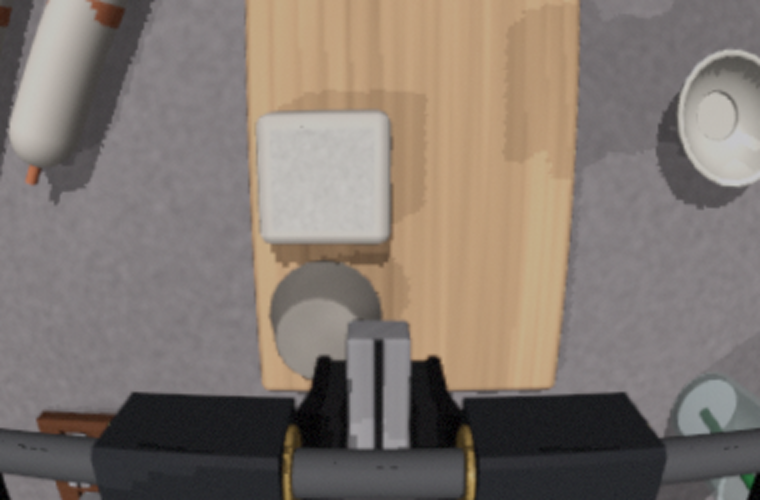

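```bash
python3 - <<'E'
from h import *
np.set_printoptions(precision=4,suppress=True)
f=lambda c,z:WP('w4',c,2,(130,60),z)
q=np.array([f(c,.052) for c in [(261,114),(388,114),(390,241),(263,242)]]);print('block',q[:,:2].mean(0));e=np.roll(q,-1,0)-q;print(np.linalg.norm(e,axis=1),np.degrees(np.arctan2(e[:,1],e[:,0])))
print('cone',f((325,338),.058),'foot back',f((326,262),.018),'l',f((270,312),.018), 'top l',f((277,338),.058))
for c in [(247,60),(250,178),(262,388),(554,388),(574,178),(578,60)]: print('board',f(c,.018))
print('holder end',f((379,338),.187),f((379,322),.187),f((350,338),.19),f((408,338),.19))
E
```

```text
block [ 0.5816 -0.0612]
[0.0603 0.0619 0.0629 0.0631] [   3.7449  -84.261  -175.0918   93.4003]
cone [ 0.5868 -0.1411  0.058 ] foot back [ 0.5825 -0.1128  0.018 ] l [ 0.5519 -0.145   0.018 ] top l [ 0.5622 -0.1433  0.058 ]
board [ 0.5333 -0.0051  0.018 ]
board [ 0.5383 -0.0687  0.018 ]
board [ 0.5477 -0.1947  0.018 ]
board [ 0.7252 -0.1812  0.018 ]
board [ 0.7148 -0.0532  0.018 ]
board [0.709  0.0117 0.018 ]
holder end [ 0.6096 -0.0842  0.187 ] [ 0.6092 -0.0794  0.187 ] [ 0.6016 -0.0836  0.19  ] [ 0.6174 -0.0823  0.19  ]
```

Emit:
{"api": "send_rows", "payload": {"targets": [[0, 0, 0, 22, -18, -25, 255], [0, 0, 0, 21, -18.5, -25, 255], [0, 0, 0, 0, 0, -50, 255], [0, 0, 0, 0, 0, -40, 255], [0, 0, 0, 0, 0, -12, 255]]}}

```text
time_s: 12.9
tool_pos: [0.651, -0.1384, 0.0408]
tcp_rot: [[0.997, 0.079, -0.005], [0.079, -0.997, -0.0], [-0.005, -0.0, -1.0]]
force: [0.0, 0.3, -0.7]
grip_width: 0.0178
```

Emit:
{"api": "send_rows", "payload": {"targets": [[0, 0, 0, 0, 0, -3, 255], [0, 0, 0, 0, 0, 0, 255]]}}

```text
time_s: 13.15
tool_pos: [0.6548, -0.1375, 0.0425]
tcp_rot: [[0.997, 0.081, 0.003], [0.081, -0.997, -0.001], [0.003, 0.001, -1.0]]
force: [0.3, 0.1, -0.4]
grip_width: 0.0177
```

Emit:
{"api": "send_rows", "payload": {"targets": [[0, 0, 0, 0, 0, -2, 255], [0, 0, 0, 0, 0, 0, 255], [0, 0, 0, 0, 0, 0, 255]]}}

```text
time_s: 13.52
tool_pos: [0.6539, -0.1367, 0.039]
tcp_rot: [[0.997, 0.082, 0.001], [0.082, -0.997, -0.0], [0.001, 0.0, -1.0]]
force: [0.5, 0.9, -1.1]
grip_width: 0.0177
```

Emit:
{"api": "send_rows", "payload": {"targets": [[0, 0, 0, 0, -1, -1, 255], [0, 0, 0, 0, 0, 0, 255], [0, 0, 0, 0, 0, 0, 255]]}}

```text
time_s: 13.9
tool_pos: [0.6539, -0.1372, 0.0382]
tcp_rot: [[0.997, 0.082, 0.001], [0.082, -0.997, 0.001], [0.001, -0.001, -1.0]]
force: [-1.5, 2.4, 5.0]
grip_width: 0.0175
```

Contact (5 N). Open a little, back off, lift and go to the second holder (middle column, −y row at 0.464, −0.315).

Emit:
{"api": "send_rows", "payload": {"targets": [[0, 0, 0, 0, 0, 0, 182], [0, 0, 0, 0, 0, 0, 182], [0, 0, 0, 0, 0, 0, 182], [0, 0, 0, 0, 0, 40, 182], [0, 0, 0, 0, 0, 60, 164]]}}

```text
time_s: 14.52
tool_pos: [0.652, -0.1374, 0.1362]
tcp_rot: [[0.997, 0.082, -0.005], [0.082, -0.997, 0.0], [-0.005, -0.0, -1.0]]
force: [0.8, 1.2, -0.4]
grip_width: 0.0287
```

Emit:
{"api": "send_rows", "payload": {"targets": [[0, 0, 0.008, -40, -20, 40, 164], [0, 0, 0.008, -40, -40, 0, 164], [0, 0, 0.008, -40, -40, 0, 164], [0, 0, 0.008, -40, -40, 0, 164], [0, 0, 0, -30, -20, 0, 164]]}}

```text
time_s: 15.15
tool_pos: [0.461, -0.3007, 0.1777]
tcp_rot: [[0.994, 0.11, 0.0], [0.11, -0.994, -0.001], [0.0, 0.001, -1.0]]
force: [0.5, 0.6, 0.6]
grip_width: 0.0311
```

Emit:
{"api": "send_rows", "payload": {"targets": [[0, 0, 0, 0, -4, 0, 164], [0, 0, 0, 0, 0, 0, 164], [0, 0, 0, 0, 0, 0, 164]]}}

```text
time_s: 15.52
tool_pos: [0.4648, -0.3005, 0.1774]
tcp_rot: [[0.993, 0.116, -0.0], [0.116, -0.993, 0.0], [-0.0, -0.0, -1.0]]
force: [-0.1, 0.3, 0.0]
grip_width: 0.0307
```

```bash
python3 -c "
from h import *
pst();wsnap('w5');snap('top','t5')
a=cv2.imread('pics/w5.png')[100:260,200:400];b=cv2.imread('pics/t5.png')[125:265,340:460]; cv2.imwrite('pics/c6.png',cv2.hconcat([cv2.resize(a,(500,400)),cv2.resize(b,(300,350)).copy() if 0 else cv2.resize(b[:,:105],(300,400),interpolation=cv2.INTER_CUBIC)]))"
```

```text
t 15.53 pos [ 464.8 -300.5  177.4] ang 6.7 z [-0.  0. -1.] F [-0.1  0.3  0. ] w 30.7 q7 0.75
```

View pics/c6.png

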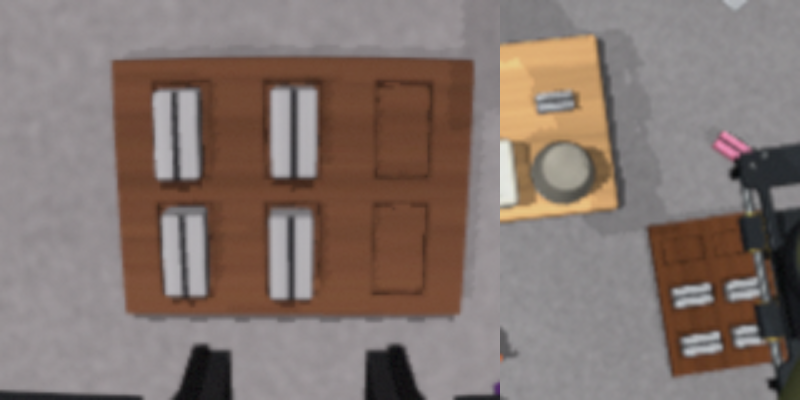

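First holder stands in front of the cone; the rest of the tray is undisturbed. Picking the second.

Emit:
{"api": "send_rows", "payload": {"targets": [[0, 0, 0, -1, -14, -30, 164], [0, 0, 0, 0, 0, -50, 164], [0, 0, 0, 0, 0, -45, 164], [0, 0, 0, 0, 0, -20, 164], [0, 0, 0, 0, 0, 0, 164]]}}

```text
time_s: 16.25
tool_pos: [0.4623, -0.3151, 0.0317]
tcp_rot: [[0.993, 0.114, -0.002], [0.114, -0.993, 0.001], [-0.002, -0.001, -1.0]]
force: [0.1, -0.2, 0.4]
grip_width: 0.0313
```

Emit:
{"api": "send_rows", "payload": {"targets": [[0, 0, 0, 0, 0, -5, 164], [0, 0, 0, 0, 0, 0, 220], [0, 0, 0, 0, 0, 0, 255], [0, 0, 0, 0, 0, 0, 255], [0, 0, 0, 0, 0, 0, 255]]}}

```text
time_s: 16.88
tool_pos: [0.4633, -0.3161, 0.0285]
tcp_rot: [[0.994, 0.114, 0.002], [0.114, -0.994, -0.0], [0.002, 0.001, -1.0]]
force: [-0.7, 1.2, 5.6]
grip_width: 0.0175
```

Emit:
{"api": "send_rows", "payload": {"targets": [[0, 0, 0, 0, 0, 50, 255], [0, 0, 0, 0, 0, 60, 255], [0, 0, -0.012, 31, 43, 0, 255], [0, 0, -0.012, 31, 43, 0, 255], [0, 0, -0.012, 31, 43, 0, 255]]}}

```text
time_s: 17.5
tool_pos: [0.5563, -0.1854, 0.1377]
tcp_rot: [[0.997, 0.077, 0.0], [0.077, -0.997, 0.0], [0.001, -0.0, -1.0]]
force: [1.3, 0.3, -0.3]
grip_width: 0.0175
```

Emit:
{"api": "send_rows", "payload": {"targets": [[0, 0, 0, 31, 43, 0, 255], [0, 0, 0, 31, 43, 0, 255], [0, 0, 0, 31, 45, -20, 255], [0, 0, 0, 0, 0, -40, 255], [0, 0, 0, 0, 0, -32, 255]]}}

```text
time_s: 18.12
tool_pos: [0.6481, -0.0545, 0.0434]
tcp_rot: [[0.997, 0.08, -0.002], [0.08, -0.997, -0.0], [-0.002, 0.0, -1.0]]
force: [0.1, -0.1, -0.6]
grip_width: 0.0174
```

Emit:
{"api": "send_rows", "payload": {"targets": [[0, 0, 0, 0, 0, -4, 255], [0, 0, 0, 0, 0, 0, 255], [0, 0, 0, 0, 0, 0, 255], [0, 0, 0, 0, 0, 0, 255]]}}

```text
time_s: 18.62
tool_pos: [0.6492, -0.056, 0.0427]
tcp_rot: [[0.997, 0.078, 0.002], [0.078, -0.997, 0.0], [0.002, -0.0, -1.0]]
force: [-0.3, 0.1, -0.4]
grip_width: 0.0177
```

Emit:
{"api": "send_rows", "payload": {"targets": [[0, 0, 0, 0, 0, -2, 255], [0, 0, 0, 0, 0, -1.5, 255], [0, 0, 0, 0, 0, 0, 255], [0, 0, 0, 0, 0, 0, 255]]}}

```text
time_s: 19.12
tool_pos: [0.6489, -0.0557, 0.0391]
tcp_rot: [[0.997, 0.078, 0.0], [0.078, -0.997, 0.0], [0.001, -0.0, -1.0]]
force: [-1.5, -0.2, 4.7]
grip_width: 0.0175
```

Contact at the expected height. Release, lift, and go above the third holder (middle column, +y row at 0.4595, −0.265).

Emit:
{"api": "send_rows", "payload": {"targets": [[0, 0, 0, 0, 0, 0, 182], [0, 0, 0, 0, 0, 0, 182], [0, 0, 0, 0, 0, 0, 182], [0, 0, 0, 0, 0, 40, 182], [0, 0, 0, 0, 0, 60, 164]]}}

```text
time_s: 19.75
tool_pos: [0.6469, -0.0554, 0.1368]
tcp_rot: [[0.997, 0.078, -0.005], [0.078, -0.997, -0.0], [-0.005, 0.0, -1.0]]
force: [0.5, -0.2, 0.1]
grip_width: 0.0285
```

Emit:
{"api": "send_rows", "payload": {"targets": [[0, 0, 0.009, -38, -42, 38, 164], [0, 0, 0.009, -38, -42, 0, 164], [0, 0, 0.009, -38, -42, 0, 164], [0, 0, 0.009, -38, -42, 0, 164], [0, 0, 0, -37, -40, 0, 164]]}}

```text
time_s: 20.38
tool_pos: [0.4613, -0.2616, 0.173]
tcp_rot: [[0.994, 0.113, 0.001], [0.113, -0.994, 0.0], [0.001, 0.0, -1.0]]
force: [1.0, -1.1, -0.5]
grip_width: 0.0311
```

Emit:
{"api": "send_rows", "payload": {"targets": [[0, 0, 0, 0, -1, 0, 164], [0, 0, 0, 0, 0, 0, 164], [0, 0, 0, 0, 0, 0, 164]]}}

```text
time_s: 20.75
tool_pos: [0.4638, -0.2599, 0.1727]
tcp_rot: [[0.993, 0.116, -0.0], [0.116, -0.993, 0.0], [-0.0, -0.0, -1.0]]
force: [0.1, 0.7, 0.6]
grip_width: 0.0311
```

```bash
python3 -c "
from h import *
pst();wsnap('w6');snap('top','t6')
a=cv2.imread('pics/w6.png')[100:260,200:400];b=cv2.imread('pics/t6.png')[125:220,235:395]; cv2.imwrite('pics/c7.png',cv2.vconcat([cv2.resize(a,(350,280)).copy() if 0 else cv2.copyMakeBorder(cv2.resize(a,(312,250)),0,0,0,248,0),cv2.resize(b,(560,333),interpolation=cv2.INTER_CUBIC)]))"
```

```text
t 20.75 pos [ 463.8 -259.9  172.7] ang 6.7 z [-0.  0. -1.] F [0.1 0.7 0.6] w 31.1 q7 0.66
```

View pics/c7.png

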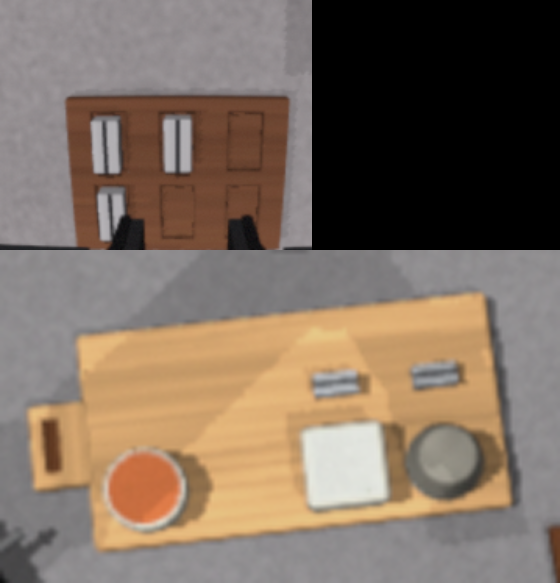

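Both holders stand in line with their cheeses. Picking the third.

Emit:
{"api": "send_rows", "payload": {"targets": [[0, 0, 0, -4, -5, -30, 164], [0, 0, 0, 0, 0, -50, 164], [0, 0, 0, 0, 0, -40, 164], [0, 0, 0, 0, 0, -20, 164], [0, 0, 0, 0, 0, 0, 164]]}}

```text
time_s: 21.48
tool_pos: [0.4579, -0.2651, 0.0312]
tcp_rot: [[0.993, 0.115, -0.004], [0.115, -0.993, 0.001], [-0.004, -0.001, -1.0]]
force: [0.3, 0.4, 0.3]
grip_width: 0.0309
```

Emit:
{"api": "send_rows", "payload": {"targets": [[0, 0, 0, 0, 0, -5, 164], [0, 0, 0, 0, 0, 0, 220], [0, 0, 0, 0, 0, 0, 255], [0, 0, 0, 0, 0, 0, 255], [0, 0, 0, 0, 0, 0, 255]]}}

```text
time_s: 22.1
tool_pos: [0.4594, -0.2664, 0.0286]
tcp_rot: [[0.993, 0.114, 0.001], [0.114, -0.993, -0.0], [0.001, 0.0, -1.0]]
force: [0.2, -0.2, 4.8]
grip_width: 0.0172
```

Emit:
{"api": "send_rows", "payload": {"targets": [[0, 0, 0, 0, 0, 50, 255], [0, 0, 0, 0, 0, 60, 255], [0, 0, -0.012, 20, 40, 40, 255], [0, 0, -0.012, 25, 50, 10, 255], [0, 0, -0.012, 25, 50, 0, 255]]}}

```text
time_s: 22.72
tool_pos: [0.53, -0.125, 0.1894]
tcp_rot: [[0.997, 0.077, 0.003], [0.077, -0.997, 0.0], [0.003, -0.0, -1.0]]
force: [1.7, -0.1, -1.2]
grip_width: 0.0174
```

Emit:
{"api": "send_rows", "payload": {"targets": [[0, 0, 0, 25, 50, 0, 255], [0, 0, 0, 25, 50, 0, 255], [0, 0, 0, 20, 50, 0, 255], [0, 0, 0, 0, 0, 0, 255], [0, 0, 0, 0, 0, 0, 255]]}}

```text
time_s: 23.35
tool_pos: [0.5983, 0.0229, 0.1873]
tcp_rot: [[0.997, 0.078, -0.001], [0.078, -0.997, -0.001], [-0.001, 0.001, -1.0]]
force: [0.7, -0.4, -0.7]
grip_width: 0.0174
```

```bash
python3 -c "
from h import *
pst();wsnap('w7')
a=cv2.imread('pics/w7.png')[60:310,130:510]; cv2.imwrite('pics/c8.png',cv2.resize(a,None,fx=2,fy=2,interpolation=cv2.INTER_CUBIC))"
```

```text
t 23.35 pos [598.3  22.9 187.3] ang 4.5 z [-0.001 -0.001 -1.   ] F [ 0.7 -0.4 -0.7] w 17.4 q7 0.1
```

View pics/c8.png

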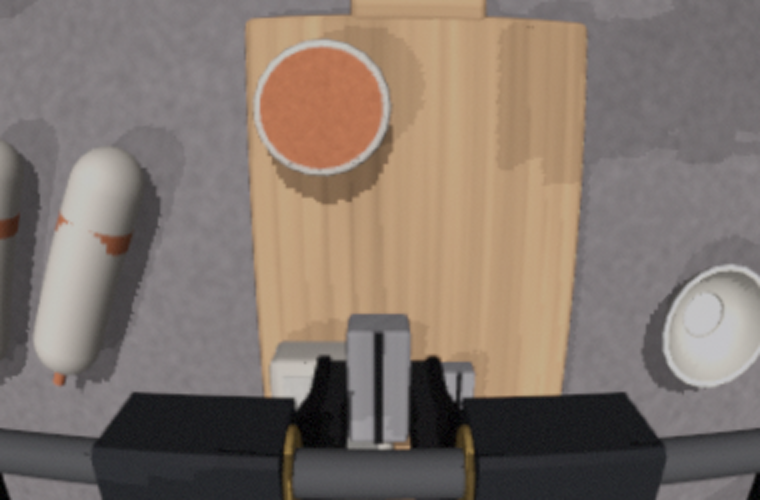

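```bash
python3 - <<'E'
from h import *
np.set_printoptions(precision=4,suppress=True)
f=lambda c,z:WP('w7',c,2,(130,60),z)
for z in(.048,.054): print(z,f((321.5,106.5),z),np.linalg.norm(f((254,107),z)-f((389,107),z)),np.linalg.norm(f((321,39),z)-f((321,174),z)),
 f((254,107),z)/2+f((389,107),z)/2)
f2=lambda c:WP('w7',c,2,(130,60),.018)
print(f2((247,22)),f2((585,24)))
E
```

```text
0.048 [0.5663 0.0975 0.048 ] 0.06322426355776907 0.06376691761002644 [0.566  0.0976 0.048 ]
0.054 [0.5669 0.0977 0.054 ] 0.061917677601676234 0.06244911722257772 [0.5666 0.0978 0.054 ]
[0.522 0.139 0.018] [0.6967 0.1546 0.018 ]
```

Emit:
{"api": "send_rows", "payload": {"targets": [[0, 0, 0, 18, 40, -20, 255], [0, 0, 0, 17, 39, -20, 255], [0, 0, 0, 0, 0, -50, 255], [0, 0, 0, 0, 0, -40, 255], [0, 0, 0, 0, 0, -12, 255]]}}

```text
time_s: 24.02
tool_pos: [0.6317, 0.1003, 0.0433]
tcp_rot: [[0.997, 0.075, -0.005], [0.075, -0.997, -0.002], [-0.005, 0.002, -1.0]]
force: [-0.6, 0.3, -1.3]
grip_width: 0.0179
```

Emit:
{"api": "send_rows", "payload": {"targets": [[0, 0, 0, 0, 0, -2, 255], [0, 0, 0, 0, 0, 0, 255], [0, 0, 0, 0, 0, 0, 255], [0, 0, 0, 0, 0, 0, 255]]}}

```text
time_s: 24.52
tool_pos: [0.6345, 0.1029, 0.045]
tcp_rot: [[0.997, 0.078, 0.002], [0.078, -0.997, 0.001], [0.002, -0.0, -1.0]]
force: [0.5, 0.7, -0.5]
grip_width: 0.0174
```

Emit:
{"api": "send_rows", "payload": {"targets": [[0, 0, 0, -0.5, -0.5, -3, 255], [0, 0, 0, 0, 0, -1.5, 255], [0, 0, 0, 0, 0, 0, 255], [0, 0, 0, 0, 0, 0, 255]]}}

```text
time_s: 25.02
tool_pos: [0.6331, 0.1022, 0.0397]
tcp_rot: [[0.997, 0.078, -0.0], [0.078, -0.997, 0.0], [-0.0, -0.0, -1.0]]
force: [-2.6, -0.0, 3.7]
grip_width: 0.0174
```

Emit:
{"api": "send_rows", "payload": {"targets": [[0, 0, 0, 0, 0, -1, 255], [0, 0, 0, 0, 0, 0, 255], [0, 0, 0, 0, 0, 0, 255]]}}

```text
time_s: 25.4
tool_pos: [0.6332, 0.1022, 0.0396]
tcp_rot: [[0.997, 0.078, -0.0], [0.078, -0.997, 0.0], [-0.0, -0.0, -1.0]]
force: [-5.1, -0.4, 10.4]
grip_width: 0.0173
```

Emit:
{"api": "send_rows", "payload": {"targets": [[0, 0, 0, 0, 0, 0.5, 182], [0, 0, 0, 0, 0, 0, 182], [0, 0, 0, 0, 0, 0, 182], [0, 0, 0, 0, 0, 40, 182], [0, 0, 0, 0, 0, 60, 150]]}}

```text
time_s: 26.02
tool_pos: [0.6316, 0.1022, 0.1375]
tcp_rot: [[0.997, 0.078, -0.005], [0.078, -0.997, -0.002], [-0.005, 0.001, -1.0]]
force: [0.3, 0.6, -0.4]
grip_width: 0.0295
```

Emit:
{"api": "send_rows", "payload": {"targets": [[0, 0, -0.18, -10, 10, 50, 100], [0, 0, -0.18, -30, 34, 10, 100], [0, 0, -0.18, -30, 34, 0, 100], [0, 0, -0.18, -30, 34, 0, 100], [0, 0, -0.18, -30, 34, 0, 100]]}}

```text
time_s: 26.65
tool_pos: [0.5022, 0.2494, 0.1988]
tcp_rot: [[0.676, -0.736, 0.0], [-0.736, -0.676, 0.0], [0.0, -0.0, -1.0]]
force: [0.5, 0.3, -0.9]
grip_width: 0.0528
```

Emit:
{"api": "send_rows", "payload": {"targets": [[0, 0, -0.174, -27, 32, 0, 100], [0, 0, 0, 0, 0, 0, 100], [0, 0, 0, 0, 0, 0, 100]]}}

```text
time_s: 27.02
tool_pos: [0.4768, 0.2796, 0.1989]
tcp_rot: [[0.544, -0.839, 0.001], [-0.839, -0.544, -0.001], [0.001, -0.0, -1.0]]
force: [0.5, -1.0, -0.4]
grip_width: 0.053
```

```bash
python3 -c "
from h import *
pst();snap('top','t9');wsnap('w9')
b=cv2.imread('pics/t9.png')[130:265,235:455]; cv2.imwrite('pics/c9.png',cv2.resize(b,(770,472),interpolation=cv2.INTER_CUBIC))"
```

```text
t 27.02 pos [476.8 279.6 198.9] ang -57.0 z [ 0.001 -0.001 -1.   ] F [ 0.5 -1.  -0.4] w 53.0 q7 -1.51
```

View pics/c9.png

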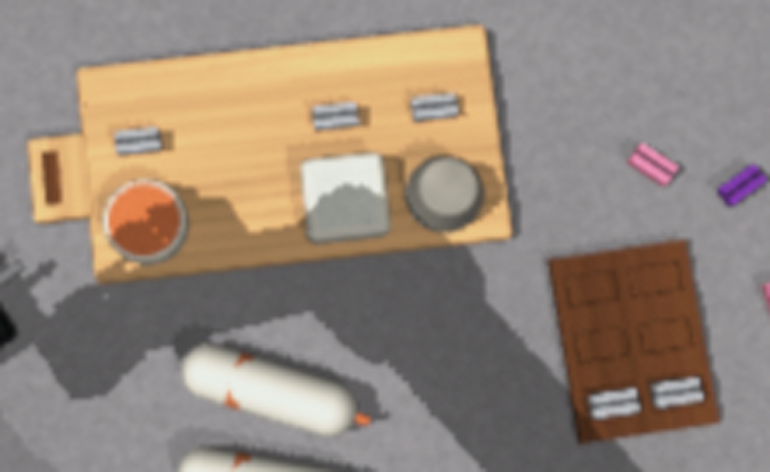

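```bash
python3 - <<'E'
from h import *
c,s=np.cos(np.radians(4.6)),np.sin(np.radians(4.6))
f=lambda p,z:ray('t9',(np.array(p)+.5)/3.5-.5+np.array([235,130]),z)[:2]
for h,ch,z in [((138,139),(145,220),.048),((336,115),(345,197),.052),((435,105.5),(448,188),.058)]:
    a,b=f(h,.034),f(ch,z);d=a-b;print(a.round(4),b.round(4),'board dx,dy',np.round([d@[c,s],d@[-s,c]],4))
E
```

```text
[0.6339 0.1027] [0.5658 0.096 ] board dx,dy [0.0684 0.0012]
[ 0.6491 -0.0573] [ 0.5791 -0.0621] board dx,dy [ 0.0702 -0.0008]
[ 0.6546 -0.1374] [ 0.5829 -0.1428] board dx,dy [ 0.0718 -0.0004]
```

Readings: 68–72 mm centre to centre, lateral error ≤1.2 mm. That is good. Now the stick towards the antenna.

Emit:
{"api": "send_rows", "payload": {"targets": [[0, 0, 0, -0.5, 0.5, -50, 100], [0, 0, 0, 0, 0, -53, 100], [0, 0, 0, 0, 0, 0, 100], [0, 0, 0, 8, -13, 0, 100], [0, 0, 0, 5, -8, 0, 100]]}}

```text
time_s: 27.75
tool_pos: [0.4908, 0.2596, 0.0983]
tcp_rot: [[0.543, -0.84, 0.003], [-0.84, -0.543, 0.003], [-0.001, -0.004, -1.0]]
force: [-1.2, 3.1, -1.5]
grip_width: 0.0532
```

Emit:
{"api": "send_rows", "payload": {"targets": [[0, 0, 0, 3, -5, 0, 100], [0, 0, 0, 3, -4, 0, 100], [0, 0, 0, 2, -3, 0, 100], [0, 0, 0, 1, -2, 0, 100], [0, 0, 0, 0, 0, 0, 100]]}}

```text
time_s: 28.38
tool_pos: [0.4944, 0.2533, 0.0971]
tcp_rot: [[0.548, -0.837, -0.004], [-0.837, -0.548, 0.009], [-0.01, -0.002, -1.0]]
force: [-8.1, 12.7, 3.6]
grip_width: 0.0533
```

Emit:
{"api": "send_rows", "payload": {"targets": [[0, 0, 0, 1, -1, 0, 100], [0, 0, 0, 1, -1, 0, 100], [0, 0, 0, 0, 0, 0, 100], [0, 0, 0, 0, 0, 0, 100]]}}

```text
time_s: 28.88
tool_pos: [0.4951, 0.2532, 0.0969]
tcp_rot: [[0.549, -0.836, -0.006], [-0.836, -0.549, 0.011], [-0.013, -0.001, -1.0]]
force: [-10.3, 16.2, 2.6]
grip_width: 0.0534
```

```bash
python3 -c "
from h import *
pst();wsnap('w10')
a=cv2.imread('pics/w10.png')[120:320,180:460]; cv2.imwrite('pics/c10.png',cv2.resize(a,(420,300)))"
```

```text
t 28.88 pos [495.1 253.2  96.9] ang -56.7 z [-0.006  0.011 -1.   ] F [-10.3  16.2   2.6] w 53.4 q7 -1.38
```

View pics/c10.png

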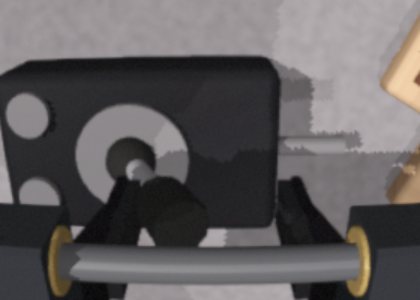

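A rigid stop: 19 N exactly along the axis, with the knob leaning to the antenna. Holding.

Emit:
{"api": "send_rows", "payload": {"targets": [[0, 0, 0, 0, 0, 0, 100], [0, 0, 0, 0, 0, 0, 100], [0, 0, 0, 0, 0, 0, 100], [0, 0, 0, 0, 0, 0, 100], [0, 0, 0, 0, 0, 0, 100]]}}

```text
time_s: 29.55
tool_pos: [0.4952, 0.2532, 0.097]
tcp_rot: [[0.549, -0.836, -0.006], [-0.836, -0.549, 0.011], [-0.013, -0.001, -1.0]]
force: [-10.8, 16.8, 2.6]
grip_width: 0.0529
```

Emit:
{"api": "send_rows", "payload": {"targets": [[0, 0, 0, 0, 0, 0, 100], [0, 0, 0, 0, 0, 0, 100], [0, 0, 0, 0, 0, 0, 100], [0, 0, 0, 0, 0, 0, 100], [0, 0, 0, 0, 0, 0, 100]]}}

```text
time_s: 30.18
tool_pos: [0.4952, 0.2532, 0.097]
tcp_rot: [[0.549, -0.836, -0.006], [-0.836, -0.549, 0.011], [-0.013, -0.001, -1.0]]
force: [-10.4, 15.6, 3.7]
grip_width: 0.0527
```

Emit:
{"api": "send_rows", "payload": {"targets": [[0, 0, 0, 0, 0, 0, 100], [0, 0, 0, 0, 0, 0, 100], [0, 0, 0, 0, 0, 0, 100], [0, 0, 0, 0, 0, 0, 100], [0, 0, 0, 0, 0, 0, 100]]}}

```text
time_s: 30.8
tool_pos: [0.4951, 0.2531, 0.0969]
tcp_rot: [[0.549, -0.836, -0.006], [-0.836, -0.549, 0.011], [-0.013, -0.001, -1.0]]
force: [-11.2, 15.8, 2.0]
grip_width: 0.053
```

Emit:
{"api": "send_rows", "payload": {"targets": [[0, 0, 0, 0, 0, 0, 100], [0, 0, 0, 0, 0, 0, 100], [0, 0, 0, 0, 0, 0, 100], [0, 0, 0, 0, 0, 0, 100], [0, 0, 0, 0, 0, 0, 100]]}}

```text
time_s: 31.42
tool_pos: [0.4952, 0.2532, 0.097]
tcp_rot: [[0.549, -0.836, -0.006], [-0.836, -0.549, 0.011], [-0.013, -0.001, -1.0]]
force: [-11.1, 16.0, 3.1]
grip_width: 0.0532
```

Emit:
{"api": "send_rows", "payload": {"targets": [[0, 0, 0, 0, 0, 0, 100], [0, 0, 0, 0, 0, 0, 100], [0, 0, 0, 0, 0, 0, 100], [0, 0, 0, 0, 0, 0, 100], [0, 0, 0, 0, 0, 0, 100]]}}

```text
time_s: 32.05
tool_pos: [0.4952, 0.2532, 0.097]
tcp_rot: [[0.549, -0.836, -0.006], [-0.836, -0.549, 0.011], [-0.013, -0.001, -1.0]]
force: [-10.9, 15.8, 3.2]
grip_width: 0.0536
```

Emit:
{"api": "send_rows", "payload": {"targets": [[0, 0, 0, 0, 0, 0, 100], [0, 0, 0, 0, 0, 0, 100], [0, 0, 0, 0, 0, 0, 100]]}}

```text
time_s: 32.42
tool_pos: [0.4952, 0.2532, 0.097]
tcp_rot: [[0.549, -0.836, -0.006], [-0.836, -0.549, 0.011], [-0.013, -0.001, -1.0]]
force: [-11.6, 16.2, 2.7]
grip_width: 0.0534
```

Emit:
{"api": "send_rows", "payload": {"targets": [[0, 0, 0, -7, 10, 0, 100], [0, 0, 0, -8, 13, 0, 100], [0, 0, 0, -9, 14, 0, 100], [0, 0, 0, 0, 0, 0, 100], [0, 0, 0, 0, 0, 0, 100]]}}

```text
time_s: 33.05
tool_pos: [0.4762, 0.2799, 0.0958]
tcp_rot: [[0.543, -0.84, 0.0], [-0.84, -0.543, -0.001], [0.001, 0.0, -1.0]]
force: [0.0, -0.2, 0.1]
grip_width: 0.0525
```

Emit:
{"api": "send_rows", "payload": {"targets": [[0, 0, 0, 0, 0, 50, 100], [0, 0, 0, 0, 0, 55, 100], [0, 0, 0, -25, 45, 20, 100], [0, 0, 0, -25, 45, 0, 100], [0, 0, 0, 0, 0, 0, 100]]}}

```text
time_s: 33.67
tool_pos: [0.4231, 0.3746, 0.2208]
tcp_rot: [[0.55, -0.835, -0.001], [-0.835, -0.55, 0.001], [-0.001, 0.0, -1.0]]
force: [0.1, -0.3, -1.2]
grip_width: 0.053
```

```bash
python3 -c "
from h import *
pst();snap('top','t11');snap('scene','s11')
b=cv2.imread('pics/t11.png')[120:265,170:455];a=cv2.imread('pics/s11.png')[80:330,160:480]; cv2.imwrite('pics/c11.png',cv2.vconcat([cv2.resize(b,(560,285),interpolation=cv2.INTER_CUBIC),cv2.resize(a[:180],(560,315))]))"
```

```text
t 33.67 pos [423.1 374.6 220.8] ang -56.7 z [-0.001  0.001 -1.   ] F [ 0.1 -0.3 -1.2] w 53.0 q7 -1.7
```

View pics/c11.png

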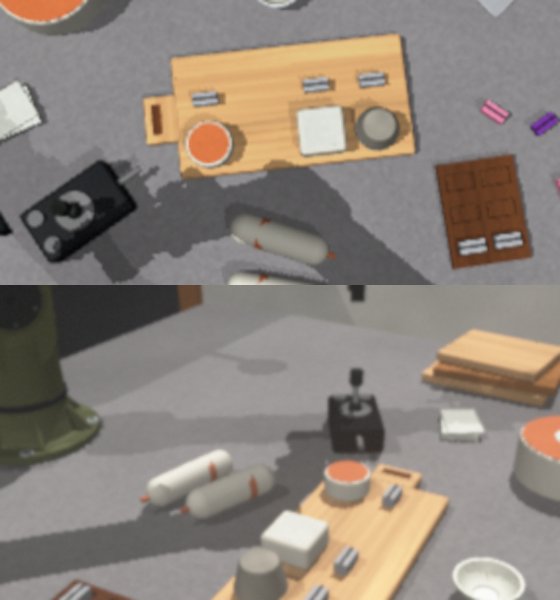

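Stick upright, three holders in place, two spares in the tray, gripper clear. Handing in.

```bash
python3 -c "
from h import *
print(bot.job_done())"
```

```text
the job is handed in; nothing more can be done
None
```

The job is done in the order asked, and I handed it in at about 34 s on the robot's clock.

- **Camera away:** I pushed the stick to its stop directly away from the antenna, held it there about 4 s at about 9 N, and let it spring back.
- **Holders:** Three cheeses were present: one wheel, the block and the cone. I stood a holder in front of each. The two spare holders stayed in the tray.
- **Camera back:** I pushed the stick to its stop towards the antenna, held it about 4 s at about 19 N along its axis, and let it spring back. I then moved the gripper clear.

**Last checks:** In a top view after the third placing, the holders measured 68, 70 and 72 mm from their cheeses' centres (wheel, block, cone), against 68 mm wanted. They were at most 1.2 mm off sideways. The cone's 72 mm is about 4 mm over. I accepted it because one pixel is about 2.5 mm in that view, and the position I commanded from averaged measurements was 68 mm. In the final pictures the stick stood upright, and the cheeses, salami and look-alikes showed no sign of having moved.

**Disagreements:** The travel to the two stops differed (about 40 and 33 mm), so the remote's true centre is about 3 mm from where I measured it. Both stops still felt rigid. I saw no holder knocked aside during the run.

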